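# Wedge the rocking bench power supply

## Robot

A 6-joint arm with a two-finger parallel gripper is mounted at the origin on the work surface. World frame = base frame: x ahead of the robot, y to its left, z up, the work surface at z = 0. Lengths are in mm, angles in rad, forces in N, time in s.
With the tool pointing down it reaches from about 325 to 875 mm from the base axis. Payload 4.4 kg.
Tool frame: the origin (TCP) lies on the centre line of the jaws, within the pads' length; the fingertips stand ahead of it and the grasp point (between the pads) lies 6 mm ahead of it (ctrl.tcp_to_tips is the z of the fingertips in the tool frame, in mm); z points along the fingers, y is the line along which they close (so a half turn about z gives the same grasp; the last joint's range is limited). The gripper opens to 85 mm and grips with 20 to 120 N. Pads are 22 mm wide; open, the fingers measure 114 mm over their backs; the gripper's body (76 mm by 85 mm) begins 54 mm behind the grasp point. The pads swing forward as they close: fully open they stand 13 mm farther back than shut.
Start: joints at [-0.15, 0.207, 1.542, -0, 1.393, -0.15], TCP at [575.002, -0.012, 256.282] pointing down, gripper open.
Joint ranges: [-2.73, 2.73], [-0.86, 2.22], [0.23, 2.46], [-1.11, 4.25], [0.08, 2.63], [-2.82, 2.82]. Speed limits (rad/s): [2.79, 2.79, 3.14, 3.14, 3.14, 3.14].

## Interface

Orientations are given as a 3x3 rotation matrix whose columns are the frame's x, y, z axes.
In Python, from plant import ctrl, sensors, optics gives the robot as it stands. Calls block until the motion is done:
- ctrl.move_ptp(position, orientation): joint-space move of the TCP to a pose.
- ctrl.move_l(position, rot=None, vel=150, threshold=None): straight line of the TCP; rot=None keeps the orientation; vel is the mean speed in mm/s. With threshold (N) it stops when the force on the tool has changed by that much, and returns True; else False.
- ctrl.set_joints(angles): joint-space move.
- ctrl.gripper_to(opening, force=None): finger opening in mm; force is the grip in N (None keeps the last); returns when the fingers have stopped.
- ctrl.hold(seconds).
- ctrl.solve_ik(position, orientation): joint angles nearest the present ones, or None.
- sensors.read_state(): the state.
- optics.grab_frame(name): name is "scene" or "side" or "wrist"; returns (picture, depth): 420x560x3 uint8, red, green, blue; 420x560 float32, mm along the optical axis (not along the pixel's ray), 0 where there is no reading.
- optics.camera_params(name): a dict with "mtx" (3x3 intrinsics, pixels), "R" (3x3) and "t" (3): a world point X has camera coordinates R X + t; the wrist camera has in their place "T_tool_cam" (4x4, takes a point from camera to tool coordinates, whose origin is the TCP and whose axes are the flange's). Camera axes: x right, y down, z forward; pixel columns grow to the right and rows downward; lengths in mm; the calibration is good to about 2 mm. A picture is of the moment at which its call begins: read the wrist's pose just before it. camera_params takes no time and is no camera call.
A pose or a line that the arm cannot do raises ctrl.MotionError and nothing moves.
- ctrl.finish_job(): hands the job in; it is judged then, once.
The state is a dict: "t": time; "q": joint angles; "qvel": joint speeds; "tau": joint torques, N m; "eef_pos": TCP position; "eef_rot": TCP orientation; "force": force on the tool from outside, world axes, zero at the start; "wrist_torque": the same for the moment, N m; "grip_width": finger opening in mm; "grasp_force": force on a finger pad.
Only numpy, scipy, OpenCV 4.12 (cv2) and the standard library are available. Lean on these libraries where they do the work, as an engineer would, in place of code of your own. Each camera call takes 0.05 s, during which the arm holds its last target. There are 200 camera calls.

## Task

The white power supply rocks because the foot under its corner with the red dot is screwed in too far: press that dot down with the fingertips until you feel it rock, let go, and push the yellow wedge thin end first under that foot until it is snug. Then press the dot firmly again, pushing the wedge further if it still rocks, and finish while holding that press, with the supply level and the wedge carrying the corner. Only push and press: pinch or lift nothing, do not shove the supply out of place, and leave the bottle, spool and jar alone.

Things in the scene. Friction and masses are not known exactly. Their poses are not given: they have to be found in the camera images.
- supply: white power supply, free, 200 (x) x 240 (y) x 65 mm high, about 1.5 kg, display on its -x face. Origin: centre of its footprint at desk level. Round feet 18 mm wide, 20 mm high at x +-80, y +-100 mm; the one at (-80, -100) is short, ending 7 to 12 mm above the desk. It stands level on three; 3 to 5 N on the dot rocks it about the diagonal by 0.055 to 0.1 rad; let go, it tips back.
- mark (a point): centre of the red dot (18 mm across) on the top of the supply, 65 mm above the desk when level, straight above the short foot
- foot (a point): point on the axis of the short foot where it enters the underside of the housing, 20 mm above the desk when level. It does not show how far the foot reaches down.
- wedge: loose yellow wedge, flat on the desk right (-y) of the supply, 130 (own y) x 45 mm, 90 g; origin: centre of its underside. Thin end (4 mm) at own y +65; thick end, upright, 26 mm high, at y -65; even slope between. Aligned with the supply it goes in along the supply's +y; it slides at about 1 N and jams at the foot, where the push rises fast, with 10 to 55 mm of it past the foot axis.
- heel (a point): centre of the wedge's thick end face, 13 mm above the desk: where to push
- tip (a point): middle of the wedge's thin edge, at desk level
- flux_bottle: bystander: amber bottle with black cap, 34 mm in diameter, 75 mm high, origin at the centre of its underside
- spool: bystander: solder spool with blue rims standing on its flange, 48 mm in diameter, 38 mm high, origin at the centre of its underside
- paste_jar: bystander: small jar with orange lid, 44 mm in diameter, 40 mm high, origin at the centre of its underside
- left_side: the 3 mm thick side wall of the wedge towards its own -x (part of the wedge); origin at its underside, halfway along, 21 mm from the wedge's origin
- right_side: the same side wall towards the wedge's own +x
Mind the look-alikes: they are no part of the job. There is more than one size of the wedge; the job needs the largest.

How it is judged:
By the outcome, as a careful person would: the job done as asked, in the order asked, and still so for the second after the job is handed in, while the arm keeps its last pose, push and grip.
It also fails if it takes over 67 s, if anything falls off the work surface, if the arm or the gripper's body presses on something with over 40 N, if the wrist force passes 120 N, or if a joint passes its speed limit or range.

## Working session

There is one attempt and no reset: what is moved stays moved. The work goes in short steps, each a Python script; the robot and the scene stay as the last script left them, time stands still between calls to the robot, and variables do not carry over. Pictures are saved under pics/ and viewed, at most 10 in all, crops included, and the job is handed in when it is done.

```bash
mkdir -p pics; python3 - <<'E'
from plant import ctrl,sensors,optics
import cv2,numpy as np
for n in("scene","side"):
    p,d=optics.grab_frame(n);cv2.imwrite(f"pics/{n}0.png",p[:,:,::-1]);np.save(f"pics/{n}0.npy",d)
    c=optics.camera_params(n);print(n,-c["R"].T@c["t"])
print(ctrl.tcp_to_tips,sensors.read_state()["t"])
E
```

```text
scene [1125.07598287  266.76387015  764.35787634]
side [442.66665681 826.99941355 660.34598303]
25.0 0.1
```

View pics/scene0.png

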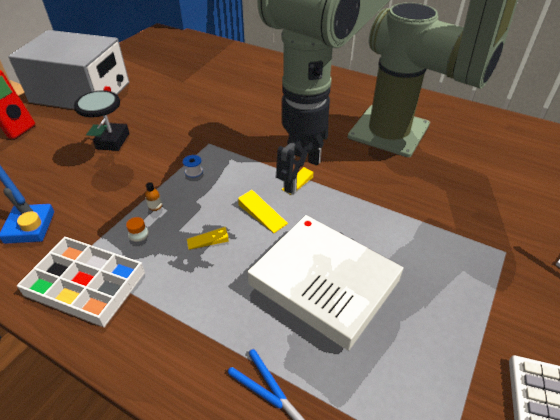

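View pics/side0.png

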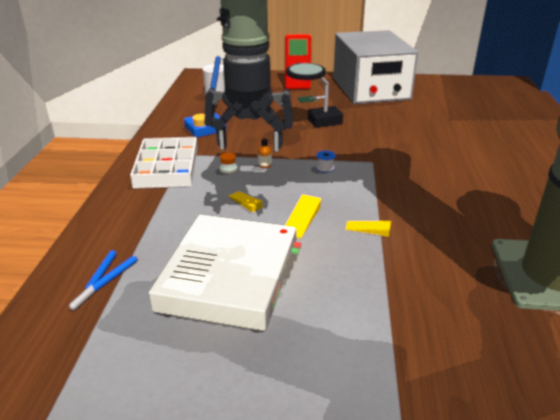

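The scene view shows the supply with its red dot at (308,224). There are yellow pieces at (262,212), which looks the largest, at (208,238) and at (298,180). The bottle, spool and jar are upper left of them. Next I'll turn these into positions.

```bash
cat > h.py <<'E'
from plant import ctrl,sensors,optics
import cv2,numpy as np
def cloud(n,d):
    c=optics.camera_params(n);h,w=d.shape
    u,v=np.meshgrid(np.arange(w),np.arange(h))
    k=np.linalg.inv(c["mtx"]);P=(np.stack([u,v,np.ones_like(u)],-1)@k.T)*d[...,None]
    return (P-c["t"])@c["R"]
def yellow(p):
    h=cv2.cvtColor(p,cv2.COLOR_RGB2HSV);return cv2.inRange(h,(20,150,90),(35,255,255))
def red(p):
    h=cv2.cvtColor(p,cv2.COLOR_RGB2HSV);return cv2.inRange(h,(0,150,80),(8,255,255))|cv2.inRange(h,(172,150,80),(180,255,255))
E
python3 - <<'E'
from h import *
np.set_printoptions(precision=1,suppress=True)
for n in("scene","side"):
    p=cv2.imread(f"pics/{n}0.png")[:,:,::-1].copy();d=np.load(f"pics/{n}0.npy");W=cloud(n,d)
    for nm,m in(("Y",yellow(p)),("R",red(p))):
        k,l,s,c=cv2.connectedComponentsWithStats(m)
        for i in range(1,k):
            if s[i,4]<12: continue
            Q=W[(l==i)&(d>0)]
            if len(Q)<5 or Q[:,0].mean()<250: continue
            r=cv2.minAreaRect(Q[:,:2].astype(np.float32))
            print(n,nm,c[i],s[i,4],Q.mean(0),"z",np.percentile(Q[:,2],[3,97]),r)
            if nm=="Y" and s[i,4]>150:
                A=np.c_[Q[:,:2]-Q[:,:2].mean(0),np.ones(len(Q))];t=Q[:,2]>2
                print("  slope",np.linalg.lstsq(A,Q[:,2],rcond=None)[0])
    # supply top
    m=(W[...,2]>58)&(W[...,2]<72)&(p.min(-1)>120)&(W[...,0]>350)&(W[...,0]<850)&(abs(W[...,1])<300)
    k,l,s,c=cv2.connectedComponentsWithStats(m.astype(np.uint8));i=1+s[1:,4].argmax();Q=W[l==i]
    r=cv2.minAreaRect(Q[:,:2].astype(np.float32));print("top",r,cv2.boxPoints(r),Q[:,2].mean())
    lo={"scene":(170,120,420,350),"side":(150,140,400,330)}[n]
    cv2.imwrite(f"pics/{n}c.png",cv2.resize(p[lo[1]:lo[3],lo[0]:lo[2],::-1],None,fx=3,fy=2.6*1.0,interpolation=cv2.INTER_CUBIC))
E
```

```text
scene Y [303.6 176.6] 235 [ 330.1 -119.4   13.1] z [ 1.  20.1] ((325.441650390625, -121.16767120361328), (91.5111312866211, 37.96684265136719), 0.850996732711792)
  slope [-0.1 -0.2 13.1]
scene Y [261.2 211.1] 935 [ 495.6 -148.    14.9] z [ 3.6 26.5] ((492.6003112792969, -147.03704833984375), (130.29058837890625, 49.48543167114258), 73.9170913696289)
  slope [-0.1 -0.1 14.9]
scene Y [ 28.7 220.7] 316 [ 811.  -568.3   47.9] z [34.4 53.5] ((809.4260864257812, -574.6632080078125), (45.276241302490234, 40.37470626831055), 74.10670471191406)
  slope [-0.1 -0.2 47.9]
scene Y [208.  238.5] 538 [ 628.2 -208.7   10.8] z [ 2.1 19.7] ((626.6801147460938, -211.44491577148438), (37.59185028076172, 94.23111724853516), 47.81825637817383)
  slope [-0.2  0.  10.8]
scene Y [ 67.  295.7] 198 [ 898.2 -358.8   17.5] z [14.7 20.1] ((898.421142578125, -358.7984924316406), (27.4364013671875, 36.779319763183594), 10.095256805419922)
  slope [ 0.   0.  17.5]
scene R [ 13.9 114.1] 1053 [ 552.  -956.3   60.5] z [  3.7 152.7] ((473.0968017578125, -1136.227783203125), (465.70111083984375, 92.16004943847656), 65.5
[... 1539 characters left out ...]
792.458251953125), 2.374216318130493)
side R [373.2  89. ] 35 [ 300.8 -830.1   49.6] z [41.  58.2] ((299.5436706542969, -830.3836669921875), (20.006826400756836, 13.711259841918945), 33.76195526123047)
side R [283. 231.] 17 [516.7 -10.   63.7] z [61.6 65.5] ((517.4391479492188, -9.899307250976562), (9.660914421081543, 9.852598190307617), 35.5921516418457)
side R [296.5 244.3] 24 [489.7  -0.5  40.4] z [36.7 44. ] ((489.9493408203125, -1.0309476852416992), (7.976077556610107, 8.85190200805664), 42.73323440551758)
top ((608.139404296875, 78.26124572753906), (245.23683166503906, 202.35238647460938), 82.05630493164062) [[491.  -29.2]
 [691.4 -57.2]
 [725.3 185.7]
 [524.9 213.7]] 63.50404993389816
```

View pics/scenec.png

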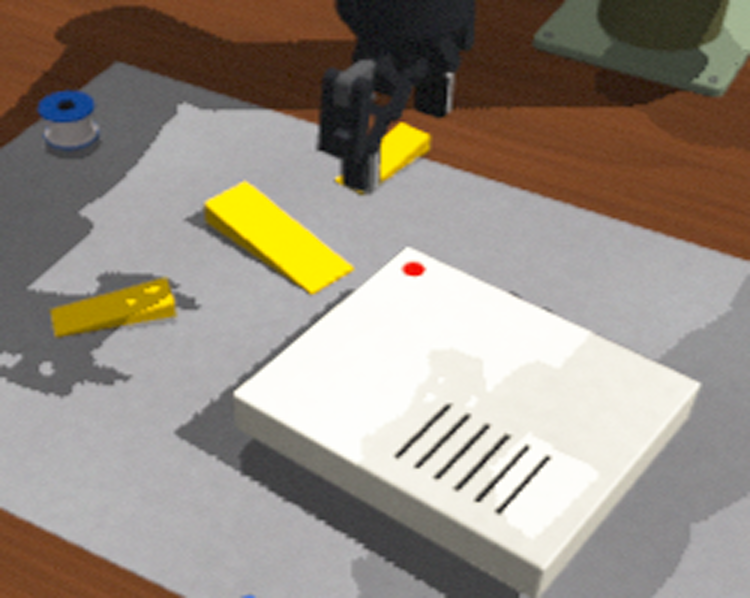

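The views agree: the supply is centred near (610,76) with yaw -0.14, and the dot is near (518,-11), about 66 mm up. The largest wedge (130 mm) is at (493,-147) with yaw about -0.28, its thick end away from the supply. Next comes the first press.

```bash
cat >> h.py <<'E'
np.set_printoptions(precision=2,suppress=True)
TH=-0.14
X=np.array([np.cos(TH),np.sin(TH),0]);Y=np.array([-np.sin(TH),np.cos(TH),0])
def rot(psi=TH,s=1):
    y=np.array([-np.sin(psi),np.cos(psi),0]);x=np.array([np.cos(psi),np.sin(psi),0])
    return np.c_[s*y,s*x,[0,0,-1]]
MARK=np.array([518,-11.,0])
def S():return sensors.read_state()
def at(p,z):return [p[0],p[1],z+ctrl.tcp_to_tips]
E
python3 - <<'E'
from h import *
s0=S();print(s0["eef_rot"],s0["force"])
ctrl.gripper_to(0,20);print(ctrl.tcp_to_tips,S()["grip_width"])
for s in(1,-1):
    print(s,ctrl.solve_ik(at(MARK,110),rot(s=s)))
s=min((1,-1),key=lambda s:abs(q[5]) if (q:=ctrl.solve_ik(at(MARK,110),rot(s=s))) is not None else 9)
print("use",s)
ctrl.move_ptp(at(MARK,110),rot(s=s))
st=S();p,d=optics.grab_frame("wrist");cv2.imwrite("pics/w1.png",p[:,:,::-1]);np.save("pics/w1.npy",d);np.savez("pics/w1p.npz",p=st["eef_pos"],R=st["eef_rot"])
T=optics.camera_params("wrist")["T_tool_cam"];print(T)
ctrl.move_l(at(MARK,74),vel=80)
f0=S()["force"];print("f0",f0,S()["t"])
for z in np.arange(73,50,-1.):
    ctrl.move_l(at(MARK,z),vel=15);t=S();f=t["force"]-f0
    print(z,t["eef_pos"][2]-ctrl.tcp_to_tips,f)
    if f[2]>8: break
ctrl.move_l(at(MARK,110),vel=80);print(S()["t"])
E
```

```text
[[-0.  1. -0.]
 [ 1.  0.  0.]
 [ 0. -0. -1.]] [ 0.51 -0.45 -0.61]
25.0 0.16962573168214468
1 [-0.19  0.22  1.79 -0.    1.12 -0.05]
-1 None
use 1
[[  -0.     -0.95   -0.3    77.22]
 [   1.     -0.      0.      0.23]
 [  -0.     -0.3     0.95 -117.29]
 [   0.      0.      0.      1.  ]]
f0 [ 1.05  0.51 -0.1 ] 2.1167
73.0 73.4578437714687 [-1.58 -0.33 -0.42]
72.0 72.06711157383782 [-1.34 -0.33  0.37]
71.0 70.9002156991979 [-1.1  -0.47 -0.26]
70.0 69.90962678368135 [-1.37 -1.42 -0.4 ]
69.0 68.89265140621777 [-1.6  -0.25 -0.14]
68.0 67.9104221977097 [-0.96 -1.52 -0.96]
67.0 66.90602291089667 [-0.34 -0.5   0.55]
66.0 65.91195602853259 [-1.84 -0.43 -0.35]
65.0 65.06686877166122 [-0.33  0.17  0.88]
64.0 64.15565628515539 [-1.92 -1.13  2.9 ]
63.0 63.039941194655626 [-3.28 -2.6   3.35]
62.0 61.94476711462744 [-3.3  -1.93  4.84]
61.0 60.949811468692715 [-2.52 -2.56  3.2 ]
60.0 59.93698585916384 [-3.86 -2.9   3.82]
59.0 58.91050335663688 [-2.6  -2.01  3.17]
58.0 57.908917334844844 [-2.61 -2.39  3.27]
57.0 57.56870379276869 [-4.56 -2.44  7.9 ]
56.0 57.401835816357774 [-6.63 -2.34 12.61]
7.4417
```

View pics/w1.png

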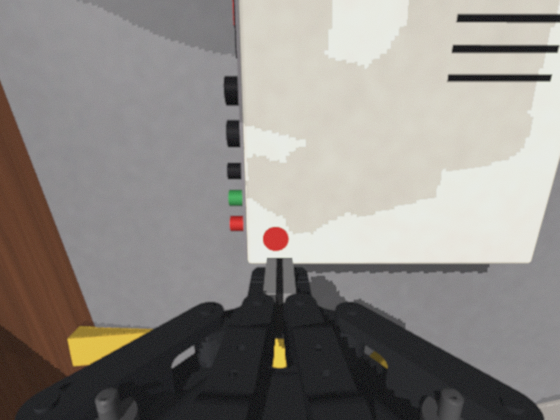

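The press felt the rock: the corner sank from 65 to 57.5 mm at 3–4 N, then hit a hard stop. The wrist picture shows the dot at (276,238) and the supply's front edge horizontal at row 263, so the yaw estimate is good. Next I'll refine the dot and look at the wedge from near.

```bash
cat >> h.py <<'E'
def wcloud(d,p,R):
    c=optics.camera_params("wrist");h,w=d.shape;u,v=np.meshgrid(np.arange(w),np.arange(h))
    P=(np.stack([u,v,np.ones_like(u)],-1)@np.linalg.inv(c["mtx"]).T)*d[...,None]
    T=c["T_tool_cam"];return (P@T[:3,:3].T+T[:3,3])@np.asarray(R).T+p
def wpix(u,v,z,p,R):
    c=optics.camera_params("wrist");T=c["T_tool_cam"]
    r=R@(T[:3,:3]@(np.linalg.inv(c["mtx"])@[u,v,1]));o=R@T[:3,3]+p
    return o+r*(z-o[2])/r[2]
def look(name):
    st=S();p,d=optics.grab_frame("wrist");cv2.imwrite(f"pics/{name}.png",p[:,:,::-1])
    return p,d,np.array(st["eef_pos"]),np.array(st["eef_rot"])
E
python3 - <<'E'
from h import *
z=np.load("pics/w1p.npz");P,R=z["p"],z["R"]
print("dot",wpix(276,238,65,P,R),"edge",wpix(250,263,65,P,R),wpix(533,263,65,P,R))
a=MARK-Y*275; 
ctrl.move_ptp(at(a,140),rot())
p,d,P,R=look("w2");W=wcloud(d,P,R)
m=yellow(p);k,l,s,c=cv2.connectedComponentsWithStats(m)
for i in range(1,k):
    if s[i,4]<300: continue
    Q=W[l==i];r=cv2.minAreaRect(Q[:,:2].astype(np.float32));print(c[i],s[i,4],np.percentile(Q[:,2],[2,98]),r,cv2.boxPoints(r))
print(S()["t"])
E
```

```text
dot [518.14  -8.35  65.  ] edge [497.55 -24.27  65.  ] [693.15 -52.23  65.  ]
[292.04  21.05] 480 [ 8.32 21.52] ((498.56085205078125, -159.4688262939453), (93.58760070800781, 20.802791595458984), 74.20594787597656) [[ 475.82 -201.66]
 [ 495.83 -207.33]
 [ 521.31 -117.27]
 [ 501.29 -111.61]]
[85.01 44.01] 5501 [ 2.1  18.21] ((393.6721496582031, -142.1707763671875), (48.35289001464844, 226.83460998535156), 68.72954559326172) [[ 279.21 -123.56]
 [ 490.59 -205.84]
 [ 508.13 -160.79]
 [ 296.75  -78.5 ]]
[429.4   99.99] 4332 [ 3.29 18.41] ((584.979736328125, -197.01373291015625), (70.28768920898438, 176.0888214111328), 73.58518981933594) [[ 490.59 -205.84]
 [ 659.5  -255.61]
 [ 679.37 -188.18]
 [ 510.46 -138.42]]
8.5667
```

View pics/w2.png

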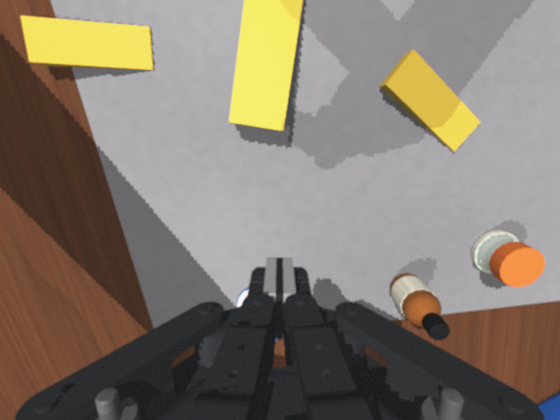

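The wrist view shows the big wedge's heel-top edge from (230,122) to (283,130). Its left side runs up to (245,0). The bottle (410,295) and jar (515,260) are well to the right, and the spool is near (245,300).

```bash
python3 - <<'E'
from h import *
t=S();P,R=np.array(t["eef_pos"]),np.array(t["eef_rot"])
a=wpix(230,122,26,P,R);b=wpix(283,130,26,P,R);print("heel",a,b,np.linalg.norm(a-b),(a+b)/2,"yaw",np.arctan2(*(b-a)[1::-1]))
h=(a+b)/2
for u,v in((245,0),(303,0)):
    z=20
    for _ in range(20):
        q=wpix(u,v,z,P,R);z=26-22*np.linalg.norm((q-(a if u<280 else b))[:2])/130
    e=q-(a if u<280 else b);print("side",q,"yaw",-np.arctan2(e[0],e[1]))
for u,v,z,n in((245,300,36,"spool"),(400,275,10,"bottle"),(515,262,40,"jar")):print(n,wpix(u,v,z,P,R))
D=np.load("pics/scene0.npy");W=cloud("scene",D);print("spool scene",W[160:166,188:196].mean((0,1)),"bottle",W[185:190,151:155].mean((0,1)))
print("heel in supply frame rel mark: lat",(h-[518,-8.5,0])@X,"along",(h-[518,-8.5,0])@Y)
E
```

```text
heel [ 450.98 -198.95   26.  ] [ 493.08 -211.2    26.  ] 43.84117692004285 [ 472.03 -205.08   26.  ] yaw -0.283125711571607
side [ 477.06 -111.21   10.51] yaw -0.28892049509129103
side [ 521.85 -117.09    9.35] yaw -0.2967089077550013
spool [ 436.51 -359.21   36.  ]
bottle [ 591.99 -368.54   10.  ]
jar [ 682.64 -351.71   40.  ]
spool scene [ 454.55 -386.08   40.24] bottle [ 588.78 -397.34   53.49]
heel in supply frame rel mark: lat -18.086900343165347 along -201.0677830556342
```

```bash
cat >> h.py <<'E'
MARK=np.array([518,-8.5,0])
def L(lat,al):return MARK+X*lat+Y*al
def view(name,al=-200,lat=0):
    ctrl.move_l(at(L(lat,al),150),vel=250);p,d,P,R=look(name);m=yellow(p)
    k,l,s,c=cv2.connectedComponentsWithStats(m)
    i=1+s[1:,4].argmax();Q=wcloud(d,P,R)[(l==i)&(d>0)]-MARK
    lat,al,z=Q@X,Q@Y,Q[:,2];top=(z>3.0)
    # wedge edges per along-bin
    e=[]
    for a in np.arange(np.ceil(al.min()/10)*10,al.max()-5,10):
        b=(abs(al-a)<4)&top
        if b.sum()>20:
            lo,hi=np.percentile(lat[b],[1,99]);e.append((a,lo,hi,(lo+hi)/2,np.median(z[b])))
    e=np.array(e);print(e);f=np.polyfit(e[:,0],e[:,3],1);print("slope lat/along",f[0],"al range",al.min(),al.max(),"t",S()["t"])
E
python3 - <<'E'
from h import *
ctrl.move_ptp(at(L(-75,-188),110),rot())
ctrl.move_l(at(L(-75,-188),7),vel=120)
f0=S()["force"]
ctrl.move_l(at(L(-48,-188),7),vel=60)
ctrl.move_l(at(L(-29,-188),7),vel=20);print(S()["force"]-f0)
ctrl.move_l(at(L(-60,-188),7),vel=100)
ctrl.move_l(at(L(-60,-188),60),vel=200)
view("w3")
E
```

```text
[ 0.34 -0.11 -0.27]
[[-150.   -197.83 -109.17 -153.5    10.53]
 [-140.   -197.62 -108.69 -153.16   10.88]
 [-130.   -197.3  -108.65 -152.98   11.02]]
slope lat/along 0.026310082772442688 al range -155.39001313717628 -120.15398941041268 t 13.3333
```

View pics/w3.png

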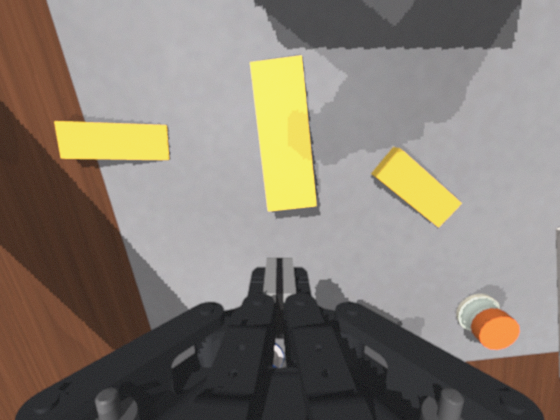

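The wedge now shows corners at (250,62) and (301,56) for the thin end, and (268,211) and (316,206) for the heel. It looks slightly over-rotated, so I'll measure.

```bash
cat >> h.py <<'E'
def wedge(tl,tr,br,bl):
    t=S();P,R=np.array(t["eef_pos"]),np.array(t["eef_rot"])
    q=[wpix(u,v,z,P,R)-MARK for (u,v),z in zip((tl,tr,br,bl),(4,4,26,26))]
    c=np.array([[a@X,a@Y] for a in q]);tip=c[:2].mean(0);heel=c[2:].mean(0)
    print(c,"tip",tip,"heel",heel,"len",np.linalg.norm(tip-heel),"wid",np.linalg.norm(c[0]-c[1]),np.linalg.norm(c[2]-c[3]),"ang",(tip-heel)[0]/(tip-heel)[1],(c[1]-c[0])[1]/45)
E
python3 - <<'E'
from h import *
wedge((250,62),(301,56),(316,206),(268,211))
print(wpix(268,248,20,*[np.array(S()[k]) for k in("eef_pos","eef_rot")])-MARK)
E
```

```text
[[ -28.17  -71.19]
 [  15.81  -66.61]
 [  30.8  -194.14]
 [ -13.21 -198.95]] tip [ -6.18 -68.9 ] heel [   8.79 -196.54] len 128.52148854551186 wid 44.22278931875369 44.26519173318779 ang -0.1173171597041744 0.10184221583456955
[ -47.05 -234.17   20.  ]
```

```bash
python3 - <<'E'
from h import *
ctrl.move_l(at(L(52,-190),60),vel=250)
ctrl.move_l(at(L(52,-190),7),vel=120)
ctrl.move_l(at(L(36,-190),7),vel=20)
ctrl.move_l(at(L(52,-190),7),vel=80)
ctrl.move_l(at(L(52,-190),60),vel=200)
ctrl.move_l(at(L(0,-200),150),vel=250);look("w4");print(S()["t"])
E
```

```text
16.825
```

View pics/w4.png

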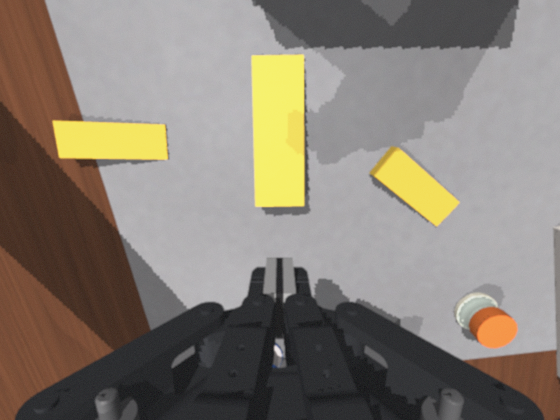

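The wedge is now straight and centred, with corners (251,55), (304,54), (305,206) and (254,207). Now I'll push the heel.

```bash
cat >> h.py <<'E'
def force(n=4):
    r=[]
    for _ in range(n): ctrl.hold(0.03);r.append(S()["force"])
    return np.mean(r,0)
def push(a0,a1,lim,step=1.,lat=-1,f0=0,vel=25):
    for a in np.arange(a0,a1,step):
        ctrl.move_l(at(L(lat,a),7),vel=vel);f=force()-f0;y=(S()["eef_pos"]-MARK)@Y
        print("%.0f act %.1f fY %.2f fX %.2f fz %.2f"%(a,y,f@Y,f@X,f[2]))
        if -f@Y>lim: return a
E
python3 - <<'E'
from h import *
wedge((251,55),(304,54),(305,206),(254,207))
ctrl.move_l(at(L(-1,-228),60),vel=250)
ctrl.move_l(at(L(-1,-228),7),vel=150)
f0=force(8);np.save("f0.npy",f0)
print(ctrl.move_l(at(L(-1,-150),7),vel=50,threshold=8),force()-f0)
print(push(-148,-85,3.5,2.,f0=f0),S()["t"])
E
```

```text
[[ -25.01  -66.29]
 [  20.61  -65.57]
 [  22.92 -195.05]
 [ -23.97 -195.99]] tip [ -2.2  -65.93] heel [  -0.52 -195.52] len 129.60025525104808 wid 45.626520793265925 46.90323390789668 ang -0.012952500620096157 0.01586742017171048
False [ 0.11  0.31 -0.38]
-148 act -147.9 fY 0.41 fX -0.41 fz -0.63
-146 act -146.0 fY 0.39 fX 0.17 fz -0.24
-144 act -143.9 fY 0.07 fX -0.43 fz -0.05
-142 act -141.9 fY 0.18 fX -0.53 fz -0.21
-140 act -139.9 fY 0.43 fX 0.27 fz -0.34
-138 act -138.0 fY -0.27 fX 0.09 fz -0.66
-136 act -136.0 fY -0.00 fX -0.18 fz -0.57
-134 act -133.9 fY 0.09 fX -0.18 fz 0.15
-132 act -131.9 fY -0.04 fX -0.32 fz -0.54
-130 act -129.9 fY 0.46 fX -0.17 fz 0.19
-128 act -127.9 fY 0.30 fX -0.16 fz -0.62
-126 act -125.9 fY 0.56 fX -0.16 fz -0.47
-124 act -124.1 fY -1.27 fX -0.52 fz -0.40
-122 act -122.8 fY -4.77 fX -0.16 fz -1.11
-122.0 25.325
```

The wedge jammed snug at the foot, with the push rising to 4.8 N and the tip about 18 mm past the axis. Now I'll press the dot again.

```bash
cat >> h.py <<'E'
def press(lim,zmin=56):
    ctrl.move_l(at(MARK,72),vel=100);f0=force(8)
    for z in np.arange(68,zmin,-.5):
        ctrl.move_l(at(MARK,z),vel=15);f=force(3)-f0;a=S()["eef_pos"][2]-ctrl.tcp_to_tips
        if f[2]>.8: print("z %.1f act %.2f"%(z,a),f)
        if f[2]>lim: return z
E
python3 - <<'E'
from h import *
ctrl.move_l(at(L(-1,-150),7),vel=80)
ctrl.move_l(at(L(-1,-150),110),vel=200)
ctrl.move_l(at(MARK,100),vel=250)
print(press(12),S()["t"])
p,d=optics.grab_frame("side");cv2.imwrite("pics/s5.png",cv2.resize(p[140:330,200:420,::-1],None,fx=3.4,fy=3.1,interpolation=cv2.INTER_CUBIC))
p,d,P,R=look("w5")
E
```

```text
z 65.0 act 65.11 [-0.12  0.36  0.97]
z 64.5 act 65.08 [-1.8   0.44  5.25]
z 64.0 act 65.03 [-2.63  0.15  8.22]
z 63.5 act 64.97 [-3.73  0.19 11.08]
z 63.0 act 64.91 [-5.24  0.85 13.89]
63.0 31.9583
```

View pics/s5.png

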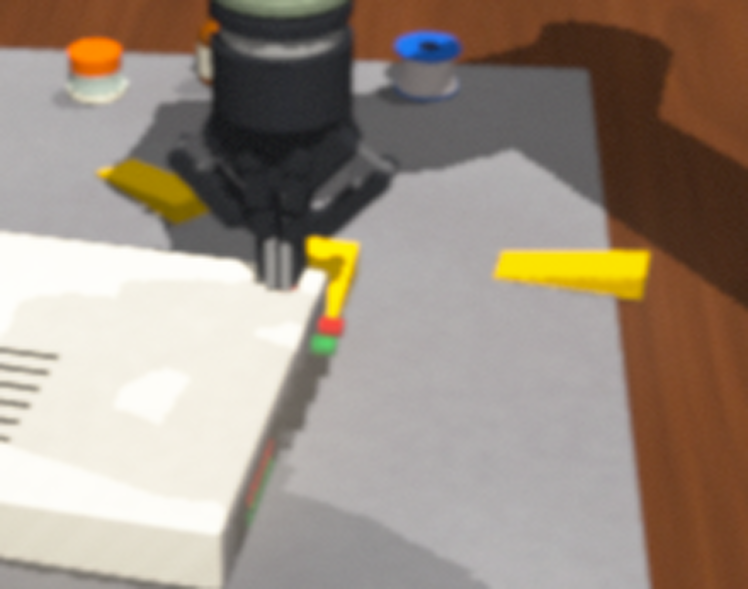

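View pics/w5.png

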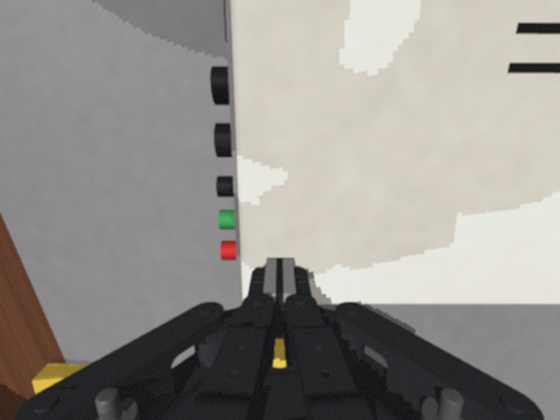

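The corner now holds: 64.9 mm at 14 N, against 57.5 mm before. The pictures show the fingertips on the dot, the wedge under the corner, the supply edges still square, and the bystanders untouched. I'll check that the press is steady and hand in.

```bash
python3 - <<'E'
from h import *
ctrl.hold(1.0);print(force(),S()["eef_pos"]-MARK,S()["t"])
print(ctrl.finish_job())
E
```

```text
[-5.38  0.73 13.85] [ 0.18 -0.06 89.9 ] 33.1917
the job is handed in; nothing more can be done
None
```

The job is handed in at 33 s: the wedge is snug under the short foot, and the corner stayed level at 64.9 mm with the dot held down at about 14 N.

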